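# Pack, cover and face a parts pot

### The arm

A 6-joint arm with a two-finger parallel gripper is mounted at the origin on a cart in front of the work surface, level with it; the furniture and walls round the work are solid. World frame = base frame: x ahead of the robot, y to its left, z up, the work surface at z = 0. Lengths are in m, angles in degrees, forces in N, time in s.
With the tool pointing down it reaches from about 0.25 to 0.725 m from the base axis. Payload 9.7 kg.
Tool frame: the origin (TCP) lies at the very end of the fingers, on their centre line; the grasp point (between the pads) lies grasp_offset behind it (grasp_offset is the distance from the TCP to the grasp point, in m); z points along the fingers, y is the line along which they close (so a half turn about z gives the same grasp; the last joint's range is limited). The gripper opens to 85 mm and grips with 20 to 120 N. Pads are 22 mm wide; open, the fingers measure 114 mm over their backs; the gripper's body (76 mm by 85 mm) begins 54 mm behind the grasp point. The pads swing forward as they close: fully open they stand 13 mm farther back than shut.
Start: joints at [-66.406, 4.979, 10.078, 95.1, 0, 90], TCP at [0.22, -0.504, 0.209] pointing down, gripper open.
Joint ranges: [-179.16, 179.16], [-48.56, 103.87], [-65.8, 70.77], [-126.05, 130.52], [-82.76, 87.17], [-180, 180]. Speed limits (degrees/s): [127.2, 127.2, 147.25, 180, 180, 180].

### API

Orientations are given as [roll, pitch, yaw] about the fixed x, y, z axes, in that order (R = Rz(yaw) Ry(pitch) Rx(roll)).
In Python, from workcell import get_obs, camera, calibration, job_done, recognise, cut_out, mark_of, grasp_offset gives the robot as it stands.
- The arm moves only by the tool servo_tool, never from a script. Its argument "moves" is a list of rows, each a list of 3 entries, a list of its own where there are three numbers: the turn, a rotation vector about the tool's x, y, z in degrees, then the shift along the tool's x, y, z in m, then the opening in per cent of the stroke, from 0 (shut) to 100 (fully open). In form: [[[ax, ay, az], [x, y, z], claw], ...]. A call has 1 to 12 rows; each row shifts and turns the commanded pose from where the row before left it, along the tool's axes as they then stand; what a row does not reach is not made up. A row lasts 1/10 s, in which the tool goes at most 50 mm and 8.59 degrees, less where a joint would pass 70% of its speed; a pose out of reach is approached as far as the arm can. A call is refused whole if a number of a shift passes 0.05 or a number of a turn 8.59, either way. A call with a gripper value outside its range is refused whole. The fingers move at their own pace and stop on an object; "force" is the grip in N (left out, the last holds). Time passes only in rows, so rows that do not move let the fingers close. It gives the time, the measured TCP pose, the force, the opening and the grip force at its end, in the units of the state.
- get_obs(): the state, without advancing time (a new reading comes with each control period).
- camera(name): name is "scene" or "side" or "wrist"; returns (picture, depth): 400x640x3 uint8, red, green, blue; 400x640 float32, m along the optical axis (not along the pixel's ray), 0 where there is no reading.
- calibration(name): a dict with "camera_matrix" (3x3 intrinsics, pixels), "dist" ([k1, k2, p1, p2, k3] as OpenCV has them; the pictures are not rectified), "R" (3x3) and "t" (3): a world point X has camera coordinates R X + t. Camera axes: x right, y down, z forward; pixel columns grow to the right and rows downward; lengths in m; the calibration is good to about 2 mm. A picture is of the moment at which its call begins: read the wrist's pose just before it. calibration takes no time and is no camera call; for the wrist camera it gives the pose at the moment of the call.
- job_done(): hands the job in; it is judged then, once.
Trained networks look in the newest picture that a camera, given by its name, has taken for a name from the list of things; names that differ only in an ending like _2 or _b are one class to them, and where a whole thing is asked for, a point or a joint stands for the part that bears it (a point fixed in the world has none). Each returns a list of dicts, best first, with "score" (0 to 1); they miss things now and then, are a little off and sometimes report something else, mostly with a low value. They report only what shows in the picture. A call takes as long as a camera call.
- recognise(name, camera): "xyz" ([x, y, z] in m, in the coordinates of the camera as it stood for that picture, good to about 4 mm: the middle of the surface that is visible of it).
- cut_out(name, camera): "mask" (400x640 bool, what is visible of it).
- mark_of(name, camera): "xyz" ([x, y, z] in m, in the coordinates of the camera as it stood for that picture, good to about 4 mm: a listed point, or the origin of a listed thing).
The state is a dict: "time": time; "q": joint angles; "qd": joint speeds; "joint_efforts": joint torques, N m; "ee_pos": TCP position; "tcp_rot": TCP orientation; "wrist_force": force on the tool from outside, world axes, zero at the start; "torque": the same for the moment, N m; "opening": finger opening in m; "grasp_force": force on a finger pad.
Only numpy, scipy, OpenCV 4.12 (cv2) and the standard library are available. Lean on these libraries where they do the work, as an engineer would, in place of code of your own. Each camera call takes 0.05 s, during which the arm holds its last target. There are 200 camera calls.

### The job

Put the aluminium heat sink and the small round lidded tin into the open metal pot on the turntable stand, then pick the one of the two loose covers that fits the pot and set it on gently (do not let it fall) so that it sits seated and level on the rim. Last, with the cover on, push the pot round by its lug until the lug and the label under it line up with the pointer on the stand. Leave everything else where it is.

Things in the scene. Friction and masses are not known exactly. Their poses are not given: they have to be found in the camera images.
- stand: fixed dark turntable stand, 140 mm across, 16 mm high, under the pot. Origin: centre of its underside on the bench, on the turning axis. A pointer (rib with a white dot) sticks out to 116 mm from the axis along the stand's own -x, roughly towards the robot
- pot (a joint): angle of the pot on the stand about the vertical axis, rad, counter-clockwise from above positive. 0: lug and label are over the pointer; range -0.6 to 2.0; it starts between 0.7 and 1.5. It turns stiffly (0.12 N m, some 1.3 N at the lug) and stays where it is left
- pot_rim (a point): centre of the pot's mouth, on the turning axis, at the height of the rim (76 mm above the bench). Pot: open aluminium, 124 mm outside, 116 mm inside, 60 mm tall, wall 4 mm, its inner floor 55 mm below the rim. This frame's -x points from the axis to the lug
- pot_lug (a point): point in the pot's black finger lug, 96 mm from the turning axis, 66 mm above the bench: a bar sticking out radially from the wall to 108 mm from the axis, 12 mm wide, 14 mm high (59 to 73 mm above the bench). The label holder, 40 x 30 mm with a white card, is on the wall below it. Nothing else is beside or below the outer part of the lug down to the stand
- heat_sink: plain aluminium heat sink, 28 (x) x 36 (y) x 18 (z) mm, loose, fins up; the end fins at its +y and -y sides are flat outer faces to grip (36 mm apart). Origin: centre of its underside
- small_tin: small white round tin with its lid on, 30 mm across, 18 mm high, loose, closed. Origin: centre of its underside
- large_cover: the larger loose cover, which fits: aluminium disc 126 mm across, 5 mm thick, with a round lip 110 mm across and 6 mm deep below (3 mm of play all round in the pot) and a black knob, 22 mm across, whose top is 39 mm above the lip's underside (disc top 11 mm above it). It lies on its lip. Origin: centre of the lip's underside; z up through the knob. Seated, the disc lies on the rim and the origin is 6 mm below the rim
- small_cover: the other, smaller cover: same shape, disc 88 mm across, lip 70 mm; it would fall through the pot's mouth. Origin: centre of the lip's underside. Leave it
- small_pot: empty loose aluminium pot, 86 mm across, 50 mm tall, no lug; origin: centre of its underside. Leave it
- tape_roll: roll of amber tape lying flat, 64 mm across, 18 mm high; origin: centre of its underside. Leave it
- wick_reel: flat black reel of braid, 53 mm across, 9 mm high; origin: underside. Leave it
- brush: dark flat brush, 154 mm long, 16 mm wide, 9 mm thick, lying near the bench's front edge; origin: underside. Leave it
- solvent_bottle: white bottle, 50 mm across, 100 mm tall, at the left; origin: centre of its underside. Leave it
- multimeter: dark hand meter, 152 x 78 x 43 mm, lying at the far right; origin: centre of its underside. Leave it
- water_bottle: clear drinking bottle, 60 mm across, 214 mm tall, at the far right; origin: centre of its underside. Leave it

How it is judged (in metres and radians):
On the way, in this order (a step that is already met when the one before it is completed fails the run):
1. the heat sink and the small tin are both inside the pot (horizontal distance between each of heat_sink, small_tin and pot_rim below 0.057 m and z of heat_sink in the frame of pot_rim between -0.06 and -0.015 m and z of small_tin in the frame of pot_rim between -0.06 and -0.015 m), for 0.2 s.
2. the large cover is seated and level on the pot's rim, let go (all of step 1 and horizontal distance between large_cover and pot_rim below 0.005 m and z of large_cover in the frame of pot_rim between -0.0085 and -0.0035 m and angle between large_cover's own z axis and vertical below 0.035 rad and contact force between the fingers and large_cover below 0.1 N), for 0.3 s.
3. the lug and label line up with the pointer, the cover still seated (value of joint pot between -0.15 and 0.15 rad and horizontal distance between large_cover and pot_rim below 0.005 m and z of large_cover in the frame of pot_rim between -0.0085 and -0.0035 m and angle between large_cover's own z axis and vertical below 0.035 rad), for 0.2 s.
At the end, for the whole second after the job is handed in: The heat sink and the small tin are inside the pot; the large cover sits on the rim, centred within 5 mm, level within 2 degrees, its disc within 2.5 mm of the rim; the lug is within 0.15 rad (8.6 degrees) of the pointer; all is at rest and let go (all of step 1 and all of step 3 and velocity of joint pot between -0.05 and 0.05 rad/s and linear speed of large_cover below 0.02 m/s); the robot touches nothing.
It fails at once if the large cover is let fall onto the pot (it comes down on it faster than 0.6 m/s, as from some 2 cm or more) (horizontal distance between large_cover and pot_rim below 0.03 m and z of large_cover in the frame of pot_rim below 0.03 m and linear speed of large_cover above 0.6 m/s).
It fails at once if something that is not part of the job is moved more than 3 cm or tipped over (distance of any of small_cover, small_pot, tape_roll, wick_reel, brush, solvent_bottle, multimeter, water_bottle from where it was at the start of the episode above 0.03 m or angle between any of small_pot, solvent_bottle, water_bottle's own z axis and vertical above 0.5 rad).
It also fails if it takes over 72 s, if anything falls off the work surface, if the arm or the gripper's body presses on something with over 40 N, if the wrist force passes 120 N, or if a joint passes its speed limit or range.

## Working session

There is one attempt and no reset: what is moved stays moved. The work goes in short steps, Python scripts to look and compute and a tool call to move; the robot and the scene stay as the last step left them, time stands still between calls to the robot, and variables do not carry over. Pictures are saved under pics/ and viewed, at most 10 in all, crops included, and the job is handed in when it is done.

Besides the shell and the picture viewer there is one more tool, called after "Call:" as name(argument=value, ...) on one line, values as JSON. servo_tool: Moves the arm, as the interface text tells. Its arguments: {"type":"object","properties":{"moves":{"type":"array"},"force":{"type":"number"}},"required":["moves"]}

```bash
mkdir -p pics; ls; cat > h.py <<'E'
import numpy as np, cv2
from workcell import *
def w(c,p):
    k=calibration(c); return np.array(k["R"]).T@(np.array(p)-np.array(k["t"]))
def find(c,names,f=mark_of):
    for n in names:
        r=f(n,c)
        print(c,n,[(np.round(w(c,d["xyz"]),4).tolist(),round(d["score"],2)) for d in r[:2]])
def cloud(c,depth,mask):
    k=calibration(c); v,u=np.nonzero(mask&(depth>0)); z=depth[v,u]
    p=cv2.undistortPoints(np.stack([u,v],1).astype(float)[:,None],np.array(k["camera_matrix"],float),np.array(k["dist"],float))[:,0]
    X=np.c_[p*z[:,None],z]
    return (X-np.array(k["t"]))@np.array(k["R"])
def save(c,n):
    im,d=camera(c); cv2.imwrite("pics/"+n,im[:,:,::-1]); return im,d
def st():
    o=get_obs(); print({k:np.round(o[k],4).tolist() for k in("time","q","ee_pos","tcp_rot","opening","grasp_force","wrist_force")})
E
python3 - <<'E'
from h import *
print(grasp_offset if not callable(grasp_offset) else grasp_offset()); st()
N=["stand","pot_rim","pot_lug","heat_sink","small_tin","large_cover","small_cover","small_pot","tape_roll","wick_reel","solvent_bottle"]
for c in("scene","side"):
    save(c,c+"0.png"); find(c,N)
E
```

```text
pics
0.0187
{'time': 0.0, 'q': [-66.4073, 5.0114, 10.0346, 95.0997, -0.0028, 89.9999], 'ee_pos': [0.22, -0.5038, 0.2087], 'tcp_rot': [-179.9235, 0.0028, 23.5928], 'opening': 0.0851, 'grasp_force': 0.0, 'wrist_force': [-0.019, 0.3841, 0.2713]}
scene stand [([0.5509, 0.0783, -0.0055], 0.92)]
scene pot_rim []
scene pot_lug [([0.5198, -0.0167, 0.0674], 0.6)]
scene heat_sink [([0.4485, 0.3005, 0.0009], 0.67), ([0.621, -0.5327, 0.0019], 0.2)]
scene small_tin [([0.497, -0.3967, -0.0022], 0.44), ([0.5943, -0.2785, -0.0012], 0.39)]
scene large_cover [([0.4971, -0.3955, -0.0021], 0.56)]
scene small_cover [([0.4741, -0.181, 0.0003], 0.9), ([0.6026, -0.1775, -0.0033], 0.58)]
scene small_pot []
scene tape_roll [([0.602, -0.1789, -0.0048], 0.57)]
scene wick_reel [([0.3698, 0.2458, 0.0011], 0.69)]
scene solvent_bottle [([0.5865, 0.3078, -0.0022], 0.81)]
side stand [([0.5507, 0.0725, 0.0029], 0.75)]
side pot_rim [([0.5544, 0.0716, 0.0752], 0.92)]
side pot_lug [([0.5203, -0.0201, 0.07], 0.91), ([0.5005, -0.6241, 0.0011], 0.3)]
side heat_sink [([0.4484, 0.2979, 0.0003], 0.37)]
side small_tin [([0.5973, -0.2868, -0.0032], 0.64)]
side large_cover [([0.4971, -0.4016, 0.0048], 0.66)]
side small_cover [([0.4759, -0.179, 0.0006], 0.65)]
side small_pot [([0.3835, -0.509, 0.0054], 0.89), ([0.362, -0.2149, -0.0002], 0.57)]
side tape_roll [([0.6035, -0.1747, 0.0058], 0.63)]
side wick_reel [([0.3727, 0.2425, -0.0001], 0.58)]
side solvent_bottle [([0.5542, 0.0703, 0.0776], 0.71), ([0.5852, 0.3035, 0.0016], 0.66)]
```

View pics/scene0.png

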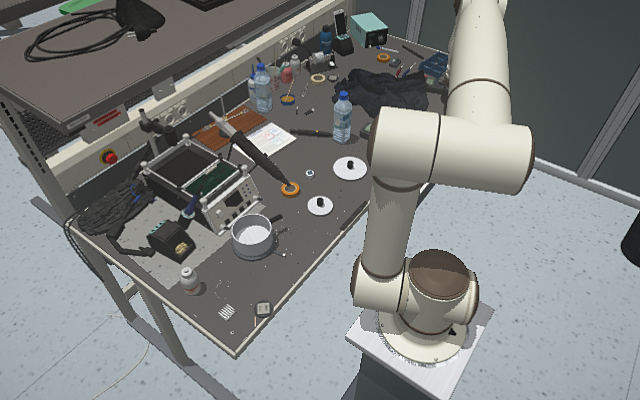

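```bash
python3 - <<'E'
from h import *
def circ(P):
    A=np.c_[2*P[:,:2],np.ones(len(P))]; s=np.linalg.lstsq(A,(P[:,:2]**2).sum(1),rcond=None)[0]
    return s[:2],np.sqrt(s[2]+s[:2]@s[:2])
for c in("scene","side"):
    im,d=camera(c)
    for n in("heat_sink","small_tin","large_cover","pot_lug","pot_rim"):
        for r in cut_out(n,c)[:2]:
            P=cloud(c,d,r["mask"]); 
            if len(P)<20: continue
            zt=np.percentile(P[:,2],97); T=P[P[:,2]>zt-.006]
            rc=cv2.minAreaRect((P[:,:2]*1000).astype(np.float32))
            print(c,n,round(r["score"],2),len(P),"med",np.median(P,0).round(4),"top",zt.round(4),"topmid",((T.min(0)+T.max(0))/2).round(4),"rect",[np.round(x,1) for x in rc])
E
```

```text
scene heat_sink 0.62 154 med [0.4448 0.3035 0.0098] top 0.0192 topmid [0.4462 0.3048 0.0172] rect [array([449.1, 304.2]), array([36.6, 36.3]), np.float64(88.3)]
scene small_tin 0.64 65 med [ 0.591  -0.2774  0.0136] top 0.0192 topmid [ 0.5922 -0.2783  0.0178] rect [array([ 596.1, -288.8]), array([28. , 50.8]), np.float64(18.9)]
scene small_tin 0.56 265 med [0.371  0.2365 0.0076] top 0.012 topmid [0.372  0.2353 0.0101] rect [array([372.9, 234.4]), array([51.3, 50.5]), np.float64(60.2)]
scene large_cover 0.78 635 med [ 0.4905 -0.391   0.0083] top 0.0315 topmid [ 0.4942 -0.395   0.0329] rect [array([ 497.2, -400.2]), array([124.4, 140.3]), np.float64(37.1)]
scene large_cover 0.29 183 med [ 0.5976 -0.1699  0.0126] top 0.0197 topmid [ 0.598  -0.1756  0.0294] rect [array([ 599. , -179.4]), array([71.8, 59.6]), np.float64(81.9)]
scene pot_lug 0.57 1492 med [0.5576 0.0668 0.0371] top 0.0751 topmid [0.5529 0.0584 0.0744] rect [array([572.5,  53.1]), array([167. , 168.6]), np.float64(87.0)]
scene pot_rim 0.91 1500 med [0.5573 0.067  0.0371] top 0.0751 topmid [0.5529 0.0584 0.0744] rect [array([
[... 332 characters left out ...]
]), array([161.5, 141.3]), np.float64(33.3)]
side small_tin 0.53 71 med [ 0.5925 -0.2915  0.0133] top 0.0207 topmid [ 0.5942 -0.2859  0.0186] rect [array([ 594. , -286.7]), array([30.8, 27.3]), np.float64(78.6)]
side large_cover 0.78 703 med [ 0.4916 -0.4075  0.0117] top 0.0351 topmid [ 0.4958 -0.4     0.0366] rect [array([ 491.8, -389.8]), array([125.2, 149.5]), np.float64(15.8)]
side pot_lug 0.32 69 med [0.3724 0.2244 0.0081] top 0.0124 topmid [0.3737 0.2273 0.0107] rect [array([367. , 241.8]), array([51.2, 82.9]), np.float64(19.8)]
side pot_rim 0.89 653 med [0.5481 0.0323 0.054 ] top 0.0767 topmid [0.5503 0.0451 0.0773] rect [array([554.4,  55.3]), array([124.9, 169.1]), np.float64(12.2)]
```

The scene picture shows the pot at (252,235), heat sink at (227,311), tin at (310,173), and the covers at (350,168) for the large one and (320,205) for the small one. The tall tools are behind them. Next I'll check for obstacles.

```bash
python3 - <<'E'
from h import *
G={}
for c in("scene","side"):
    im,d=camera(c); find(c,["water_bottle","multimeter"])
    P=cloud(c,d,np.ones(d.shape,bool))
    P=P[(P[:,0]>.3)&(P[:,0]<.9)&(abs(P[:,1])<.7)&(P[:,2]>.03)&(P[:,2]<.6)]
    for p in P:
        k=(int(p[0]//.05),int(p[1]//.05)); G.setdefault(k,[]).append(p[2])
ys=range(11,-13,-1); print("y   ",*[f"{y*5:4d}" for y in ys])
for x in range(6,18): print(f"{x*5:4d}",*[f"{int(1000*np.percentile(G[(x,y)],95)):4d}" if len(G.get((x,y),[]))>3 else "   ." for y in ys])
E
```

```text
scene water_bottle [([0.6225, -0.5345, -0.0005], 0.61)]
scene multimeter [([0.4965, -0.3941, -0.0019], 0.7), ([0.5028, -0.6261, -0.0015], 0.49)]
side water_bottle [([0.6222, -0.5321, -0.0047], 0.73)]
side multimeter [([0.5027, -0.6279, -0.0004], 0.76)]
y      55   50   45   40   35   30   25   20   15   10    5    0   -5  -10  -15  -20  -25  -30  -35  -40  -45  -50  -55  -60
  30    .    .    .    .    .    .    .    .    .    .    .    .    .    .    .    .    .    .    .    .    .   52   50    .
  35    .    .    .    .    .    .    .    .    .    .    .    .    .    .    .    .    .    .    .    .    .   51   50   50
  40    .    .    .    .    .    .    .    .    .    .    .    .    .    .    .    .    .    .    .    .    .   51   51   44
  45    .    .    .    .    .    .    .    .    .   71   75   76    .    .    .   41    .    .    .   40   41    .    .   34
  50    .    .    .    .    .    .    .    .    .   75   74   76   74    .    .    .    .    .    .   41   40    .    .   35
  55    .    .    .    .    .   95   94    .    .   76    .   75    .    .    .   46    .    .    .    .    .  159  169  161
  60    .    .    .    .    .   89   68    .    .   73   75   74    .   47   88   88    .    .    .    .    .  159  215  169
  65    .    .    .    .  594  595  595  596  596  589  584  585  591  592  594  591  595  595  595  594  595  593  595  594
  70    .    .    .    .  597  597  597  597  597  596  596  597  597  597  597  596  597  597  597  597  597  597  597  597
  75    .    .    .    .  597  597  597  597  597  597  597  597  597  597  597  597  597  597  598  598  597  597  597  597
  80    .    .    .    .  597  597  597  597  597  597  597  597  597  596  597  597  598  598  598  598  597  598  597  598
  85    .    .    .    .  597  597  597  597  598  596  597  596  596  595  595  222    .    .    .    .    .  597  598    .
```

View pics/side0.png

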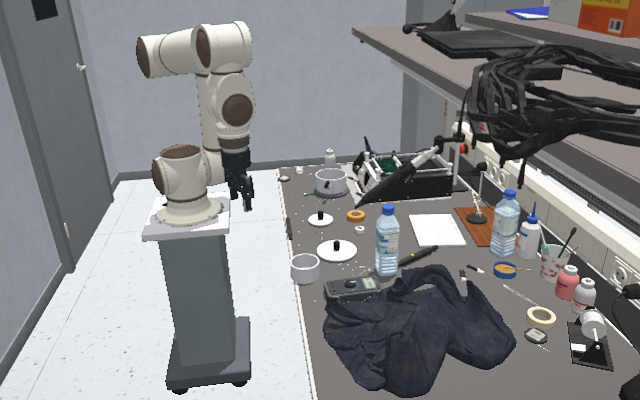

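The side view shows an overhead shelf at x>0.65, z≈0.59, and a black tube leaning near the tape roll at (365,200). The tin is clear, so I'll go there and stay low.

Call:
servo_tool(moves=[[[0, 0, 0], [0.043, -0.006, 0.0], 60], [[0, 0, 0], [0.043, -0.006, 0.006], 60], [[0, 0, 0], [0.043, -0.006, 0.006], 60], [[0, 0, 0], [0.043, -0.006, 0.006], 60], [[0, 0, 0], [0.043, -0.006, 0.006], 60], [[0, 0, 0], [0.043, -0.006, 0.006], 60], [[0, 0, 0], [0.043, -0.006, 0.006], 60], [[0, 0, 0], [0.042, -0.006, 0.006], 60], [[0, 0, 6], [0.042, -0.006, 0.006], 60], [[0, 0, 6], [0, 0, 0], 60], [[0, 0, 6], [0, 0, 0], 60], [[0, 0, 5.6], [0, 0, 0], 60]], force=30)

```text
time: 3.3
ee_pos: [0.5517, -0.3, 0.161]
tcp_rot: [-180.0, 0.0, -0.2]
wrist_force: [0.2, -0.7, -0.1]
opening: 0.0519
grasp_force: 0.0
```

```bash
python3 - <<'E'
from h import *
st(); im,d=save("wrist","w1.png"); find("wrist",["small_tin","tape_roll","large_cover","small_cover"])
for r in cut_out("small_tin","wrist")[:1]:
    P=cloud("wrist",d,r["mask"]); T=P[P[:,2]>np.percentile(P[:,2],95)-.004]
    print(len(P),T.min(0),T.max(0)); print((T.min(0)+T.max(0))/2)
E
```

```text
{'time': 3.3, 'q': [-28.5326, 15.219, 16.4089, 91.2188, -0.0021, 151.6654], 'ee_pos': [0.5517, -0.3, 0.161], 'tcp_rot': [-179.988, 0.0265, -0.1981], 'opening': 0.0519, 'grasp_force': 0.0, 'wrist_force': [0.1989, -0.6816, -0.1045]}
wrist small_tin [([0.5983, -0.2849, 0.0039], 0.75)]
wrist tape_roll [([0.608, -0.18, 0.0019], 0.73)]
wrist large_cover [([0.4911, -0.4038, 0.0], 0.6)]
wrist small_cover [([0.479, -0.1822, 0.0036], 0.89)]
774 [ 0.58234425 -0.29914945  0.01622688] [ 0.61156304 -0.27051192  0.02053105]
[ 0.59695365 -0.28483068  0.01837896]
```

View pics/w1.png

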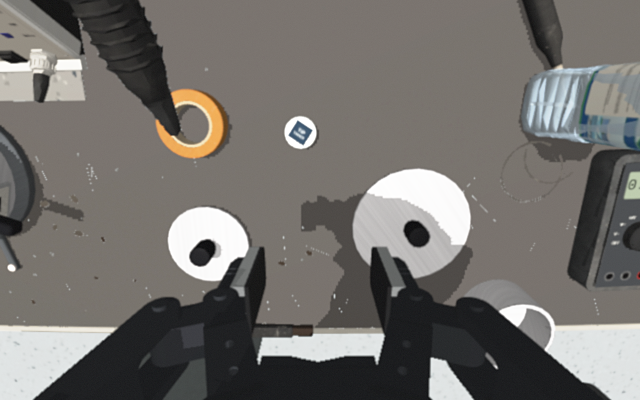

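The wrist picture shows the tin at (300,132), well clear, with both covers below it. I'll grasp the tin.

Call:
servo_tool(moves=[[[0, 0, 0], [0.045, -0.015, 0.01], 60], [[0, 0, 0], [0, 0, 0.04], 60], [[0, 0, 0], [0, 0, 0.04], 60], [[0, 0, 0], [0, 0, 0.04], 60], [[0, 0, 0], [0, 0, 0.02], 60], [[0, 0, 0], [0, 0, 0.008], 60], [[0, 0, 0], [0, 0, 0], 0], [[0, 0, 0], [0, 0, 0], 0], [[0, 0, 0], [0, 0, 0], 0], [[0, 0, 0], [0, 0, 0], 0]], force=30)

```text
time: 4.6
ee_pos: [0.5971, -0.2859, 0.0049]
tcp_rot: [179.9, -0.1, -0.0]
wrist_force: [0.5, -1.0, -0.5]
opening: 0.0001
grasp_force: 0.0
```

Call:
servo_tool(moves=[[[0, 0, 0], [0, 0, -0.03], 60], [[0, 0, 0], [0, 0, -0.04], 60], [[0, 0, 0], [-0.03, 0, -0.04], 60], [[0, 0, 0], [0, 0, 0], 60]])

```text
time: 5.0
ee_pos: [0.5668, -0.2867, 0.1212]
tcp_rot: [179.7, -0.5, -0.0]
wrist_force: [0.9, -0.4, 0.6]
opening: 0.0512
grasp_force: 0.0
```

```bash
python3 - <<'E'
from h import *
st(); im,d=save("wrist","w2.png"); find("wrist",["small_tin"])
for r in cut_out("small_tin","wrist")[:2]:
    P=cloud("wrist",d,r["mask"]); T=P[P[:,2]>np.percentile(P[:,2],95)-.004]
    print(len(P),(T.min(0)+T.max(0))/2,np.ptp(T,axis=0))
E
```

```text
{'time': 5.0, 'q': [-26.8248, 15.3264, 12.1426, 86.2839, -0.0176, 153.2126], 'ee_pos': [0.5668, -0.2867, 0.1212], 'tcp_rot': [179.7443, -0.4673, -0.0364], 'opening': 0.0512, 'grasp_force': 0.0, 'wrist_force': [0.9072, -0.3965, 0.5807]}
wrist small_tin [([0.598, -0.285, -0.0024], 0.57), ([0.3832, -0.5074, -0.0082], 0.2)]
964 [ 0.59654942 -0.28286965  0.01045878] [0.02917291 0.02897505 0.00544677]
```

View pics/w2.png

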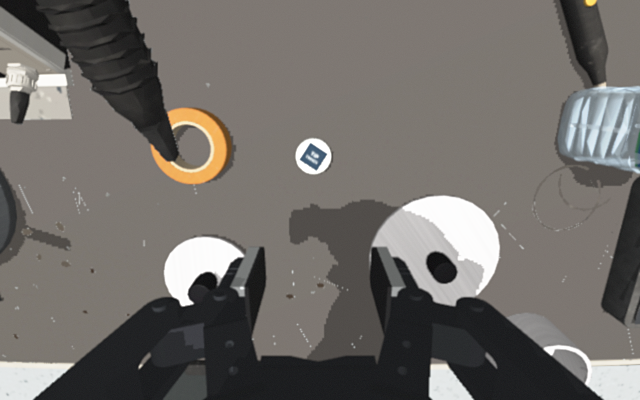

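The tin is still at (313,157), about (0.597,-0.284), so the fingers closed above it or slipped off. I'll retry a little lower, letting the arm settle before closing in stages.

Call:
servo_tool(moves=[[[0, 0, 0], [0.03, -0.001, 0.01], 60], [[0, 0, 0], [0, 0, 0.04], 60], [[0, 0, 0], [0, 0, 0.04], 60], [[0, 0, 0], [0, 0, 0.02], 60], [[0, 0, 0], [0, 0, 0.002], 60], [[0, 0, 0], [0, 0, 0], 60], [[0, 0, 0], [0, 0, 0], 60], [[0, 0, 0], [0, 0, 0], 35], [[0, 0, 0], [0, 0, 0], 35], [[0, 0, 0], [0, 0, 0], 35]], force=30)

```text
time: 6.15
ee_pos: [0.5967, -0.2846, 0.0022]
tcp_rot: [180.0, -0.1, -0.0]
wrist_force: [0.8, -0.2, 0.4]
opening: 0.03
grasp_force: 0.0
```

Call:
servo_tool(moves=[[[0, 0, 0], [0, 0, 0], 25], [[0, 0, 0], [0, 0, 0], 25], [[0, 0, 0], [0, 0, 0], 25]])

```text
time: 6.45
ee_pos: [0.5963, -0.2845, 0.0014]
tcp_rot: [180.0, -0.0, -0.0]
wrist_force: [-0.2, -0.2, -0.9]
opening: 0.0212
grasp_force: 0.0
```

```bash
python3 - <<'E'
from h import *
st(); im,d=camera("wrist"); im2,d2=camera("side")
b=cv2.resize(im2[190:270,320:420],(640,512),interpolation=cv2.INTER_CUBIC)
a=cv2.resize(im,(640,400))[200:]  
cv2.imwrite("pics/c3.png",np.vstack([im[:400:2,::2],cv2.resize(im2[190:270,320:420],(320,256),interpolation=cv2.INTER_CUBIC)])[:,:,::-1])
find("side",["small_tin"]);find("wrist",["small_tin"])
E
```

```text
{'time': 6.45, 'q': [-25.5014, 20.9611, 5.9302, 74.9681, -0.0011, 154.505], 'ee_pos': [0.5963, -0.2845, 0.0014], 'tcp_rot': [179.9986, -0.0004, -0.0063], 'opening': 0.0212, 'grasp_force': 0.0, 'wrist_force': [-0.2328, -0.1504, -0.9247]}
side small_tin [([0.596, -0.2862, 0.0007], 0.46)]
wrist small_tin [([0.5969, -0.2837, 0.0009], 0.67)]
```

View pics/c3.png

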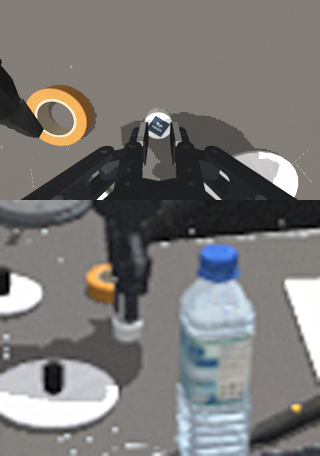

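The crops show the fingertips sitting over the lid rather than beside the tin. I'll measure the true fingertip height from depth.

```bash
python3 - <<'E'
from h import *
im,d=camera("wrist")
P=cloud("wrist",d,np.ones(d.shape,bool)).reshape(-1,3); 
k=calibration("wrist"); print("cam",(-np.array(k["R"]).T@k["t"]).round(4))
full=np.full((400,640,3),np.nan); full[d>0]=P
for v in range(225,330,8):
    print(v,[ (round(full[v,u,1],3),round(full[v,u,2],3)) if d[v,u]>0 else None for u in (270,285,292,298,316,335,342,350)])
im2,d2=camera("side"); m=cut_out("small_tin","side")[0]["mask"]; Q=cloud("side",d2,m); print(Q.min(0),Q.max(0))
v,u=np.nonzero(m);print(u.min(),u.max(),v.min(),v.max())
f2=np.full((400,640,3),np.nan); f2[d2>0]=cloud("side",d2,np.ones(d2.shape,bool))
for vv in range(v.min()-14,v.max()+3,2): print(vv,f2[vv,int(u.mean())].round(3),im2[vv,int(u.mean())])
E
```

```text
cam [ 0.6728 -0.2856  0.1662]
225 [(np.float64(-0.259), np.float64(-0.0)), (np.float64(-0.267), np.float64(0.001)), (np.float64(-0.271), np.float64(0.0)), (np.float64(-0.275), np.float64(0.007)), (np.float64(-0.285), np.float64(0.016)), (np.float64(-0.295), np.float64(0.004)), (np.float64(-0.299), np.float64(0.0)), (np.float64(-0.304), np.float64(-0.0))]
233 [(np.float64(-0.259), np.float64(0.001)), (np.float64(-0.267), np.float64(0.0)), (np.float64(-0.272), np.float64(0.013)), (np.float64(-0.276), np.float64(0.017)), (np.float64(-0.285), np.float64(0.018)), (np.float64(-0.294), np.float64(0.018)), (np.float64(-0.299), np.float64(0.0)), (np.float64(-0.304), np.float64(0.001))]
241 [(np.float64(-0.258), np.float64(0.0)), (np.float64(-0.267), np.float64(-0.001)), (np.float64(-0.273), np.float64(0.019)), (np.float64(-0.276), np.float64(0.017)), (np.float64(-0.285), np.float64(0.018)), (np.float64(-0.294), np.float64(0.017)), (np.float64(-0.298), np.float64(0.017)), (np.float64(-0.304), np.float64(0.0))]
249 [(np.float64(-0.258), np.float64(-0.0)), (np.float64(-0.27), np.float64(0.032)),
[... 4751 characters left out ...]
 172 177]
246 [ 0.614 -0.558  0.102] [123 144 157]
248 [ 0.615 -0.557  0.095] [104 148 161]
250 [ 0.615 -0.556  0.087] [105 136 148]
252 [ 0.615 -0.558  0.082] [ 54  87 122]
254 [ 0.614 -0.561  0.077] [138 155 164]
256 [ 0.614 -0.56   0.07 ] [141 152 161]
258 [ 0.614 -0.563  0.066] [214 233 242]
260 [ 0.615 -0.56   0.056] [146 160 171]
262 [ 0.615 -0.559  0.049] [173 191 206]
264 [ 0.617 -0.553  0.038] [196 215 230]
266 [ 0.617 -0.553  0.032] [132 146 158]
268 [ 0.615 -0.561  0.03 ] [217 236 247]
270 [ 0.617 -0.555  0.019] [153 170 186]
272 [ 0.616 -0.56   0.015] [183 201 219]
274 [ 0.615 -0.563  0.011] [127 137 147]
276 [ 0.617 -0.558  0.   ] [91 92 96]
278 [ 0.615 -0.565 -0.002] [85 82 80]
```

The fingertips really sit about 28 mm short of the stated TCP (z≈0.03 against 0.001). I'll open and go about 22 mm lower, watching the force.

Call:
servo_tool(moves=[[[0, 0, 0], [0, 0, 0], 60], [[0, 0, 0], [0, 0, 0], 60], [[0, 0, 0], [0, 0, 0], 60], [[0, 0, 0], [0, 0, 0.007], 60], [[0, 0, 0], [0, 0, 0.007], 60], [[0, 0, 0], [0, 0, 0.005], 60], [[0, 0, 0], [0, 0, 0.003], 60], [[0, 0, 0], [0, 0, 0], 60], [[0, 0, 0], [0, 0, 0], 20], [[0, 0, 0], [0, 0, 0], 20], [[0, 0, 0], [0, 0, 0], 20]], force=30)

```text
time: 7.9
ee_pos: [0.5966, -0.2845, -0.0202]
tcp_rot: [180.0, -0.0, -0.0]
wrist_force: [0.4, 0.9, 2.1]
opening: 0.0279
grasp_force: 29.7
```

The tin is gripped. I'll lift it and carry it towards the pot.

Call:
servo_tool(moves=[[[0, 0, 0], [0, 0, -0.02], 20], [[0, 0, 0], [-0.01, 0, -0.045], 20], [[0, 0, 0], [-0.02, 0, -0.045], 20], [[0, 0, 0], [-0.02, -0.02, -0.045], 20], [[0, 0, 0], [-0.02, -0.045, -0.045], 20], [[0, 0, 0], [-0.02, -0.045, 0], 20], [[0, 0, 0], [-0.01, -0.045, 0], 20], [[0, 0, 0], [0, -0.05, 0], 20], [[0, 0, 0], [0, -0.05, 0], 20], [[0, 0, 0], [0, -0.05, 0], 20], [[0, 0, 0], [0, -0.05, 0], 20], [[0, 0, 0], [0, 0, 0], 20]])

```text
time: 9.1
ee_pos: [0.5033, 0.0308, 0.1659]
tcp_rot: [-178.6, -0.0, 2.7]
wrist_force: [0.1, -0.7, 0.5]
opening: 0.0277
grasp_force: 29.7
```

```bash
cat >> h.py <<'E'
def circ(P):
    P=P[:,:2]
    from scipy.optimize import least_squares
    f=lambda s:np.hypot(P[:,0]-s[0],P[:,1]-s[1])-s[2]
    s=least_squares(f,[P[:,0].mean(),P[:,1].mean(),.06],loss="soft_l1",f_scale=.002); return s.x.round(4),np.median(abs(f(s.x))).round(4)
E
python3 - <<'E'
from h import *
st(); im,d=save("wrist","w4.png"); find("wrist",["pot_rim","pot_lug","stand"])
P=cloud("wrist",d,np.ones(d.shape,bool))
m=(abs(P[:,2]-.076)<.004)&(np.hypot(P[:,0]-.552,P[:,1]-.072)<.08); Q=P[m]
Q=Q[(np.hypot(Q[:,0]-.552,Q[:,1]-.072)<.068)]
print(len(Q),circ(Q))
m=(P[:,2]>.055)&(P[:,2]<.082)&(np.hypot(P[:,0]-.552,P[:,1]-.072)>.07)&(np.hypot(P[:,0]-.552,P[:,1]-.072)<.12); L=P[m]; print(len(L),np.median(L,0),L[:,2].max() if len(L) else 0)
E
```

```text
{'time': 9.1, 'q': [2.6694, -2.0047, -1.8861, 90.1046, 1.3597, 179.9432], 'ee_pos': [0.5033, 0.0308, 0.1659], 'tcp_rot': [-178.6403, -0.0153, 2.7262], 'opening': 0.0277, 'grasp_force': 29.719, 'wrist_force': [0.107, -0.7411, 0.5429]}
wrist pot_rim [([0.5558, 0.0698, 0.0755], 0.6), ([0.4486, 0.2968, -0.0017], 0.16)]
wrist pot_lug [([0.5241, -0.0202, 0.0709], 0.85)]
wrist stand [([0.4506, 0.2973, -0.0029], 0.61), ([0.556, 0.0669, 0.0005], 0.57)]
2809 (array([0.5565, 0.0667, 0.0594]), np.float64(0.0011))
758 [ 0.52679691 -0.0138009   0.07282452] 0.07501018642848131
```

View pics/w4.png

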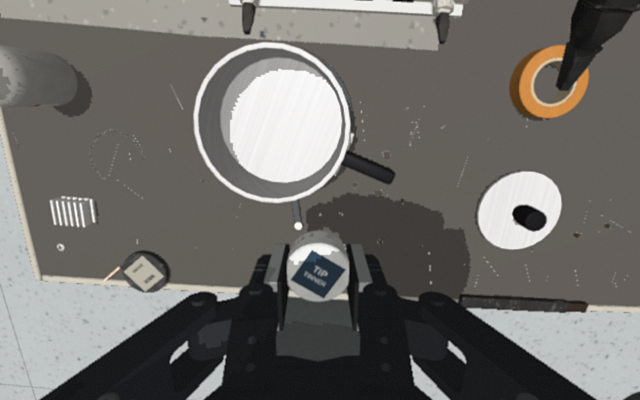

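The picture shows the pot at (275,120), lug at (370,167) and pointer dot at (298,226), with the tin held. Joint 6 is at its limit, so I'll raise the yaw by 30° and measure again at rest.

Call:
servo_tool(moves=[[[0, 0, -7.5], [0, 0, 0], 20], [[0, 0, -7.5], [0, 0, 0], 20], [[0, 0, -7.5], [0, 0, 0], 20], [[0, 0, -7.5], [0, 0, 0], 20], [[0, 0, 0], [0, 0, 0], 20], [[0, 0, 0], [0, 0, 0], 20], [[0, 0, 0], [0, 0, 0], 20], [[0, 0, 0], [0, 0, 0], 20]])

```text
time: 10.1
ee_pos: [0.5034, 0.0279, 0.1656]
tcp_rot: [-178.9, -0.6, 32.3]
wrist_force: [0.4, 0.6, -0.1]
opening: 0.0281
grasp_force: 29.7
```

```bash
cat > pot.py <<'E'
from h import *
st(); im,d=save("wrist","wp.png"); find("wrist",["pot_rim","pot_lug","stand"])
P=cloud("wrist",d,np.ones(d.shape,bool))
c=np.array([.553,.070])
for i in range(4):
    r=np.hypot(P[:,0]-c[0],P[:,1]-c[1])
    Q=P[(abs(P[:,2]-.077)<.0035)&(r>.056)&(r<.065)]; s=circ(Q); c=s[0][:2]
print(len(Q),s,np.median(Q[:,2]))
r=np.hypot(P[:,0]-c[0],P[:,1]-c[1]); L=P[(P[:,2]>.055)&(P[:,2]<.082)&(r>.072)&(r<.12)]
if len(L): L=L[np.hypot(*(L-np.median(L,0))[:,:2].T)<.03]; m=np.median(L,0); print("lug",len(L),m,"angle from -x",np.degrees(np.arctan2(-(m[1]-c[1]),-(m[0]-c[0]))))
E
python3 pot.py; python3 - <<'E'
from h import *
find("wrist",["heat_sink"])
im,d=camera("wrist")
for r in cut_out("heat_sink","wrist")[:2]:
    P=cloud("wrist",d,r["mask"]); P=P[P[:,2]>.012]
    print(r["score"],len(P),cv2.minAreaRect((P[:,:2]*1000).astype(np.float32)))
E
```

```text
{'time': 10.1, 'q': [2.3848, -1.9777, -1.8911, 90.1075, 1.3028, 150.0471], 'ee_pos': [0.5034, 0.0279, 0.1656], 'tcp_rot': [-178.8607, -0.6323, 32.3311], 'opening': 0.0281, 'grasp_force': 29.7199, 'wrist_force': [0.4097, 0.5775, -0.1223]}
wrist pot_rim [([0.5519, 0.0703, 0.0768], 0.66)]
wrist pot_lug [([0.5239, -0.0166, 0.0677], 0.7)]
wrist stand [([0.5566, 0.0764, 0.0007], 0.96)]
2776 (array([0.5561, 0.0711, 0.0595]), np.float64(0.001)) 0.07607784684003693
lug 568 [ 0.52548194 -0.01252331  0.07310999] angle from -x 69.89016937662733
wrist heat_sink [([0.4483, 0.2996, -0.0003], 0.7)]
0.66 1144 ((449.83660888671875, 301.0083923339844), (37.153934478759766, 29.459850311279297), 88.22563171386719)
0.43 815 ((494.9553527832031, -109.99076843261719), (229.7910919189453, 64.97384643554688), 82.8647232055664)
```

Call:
servo_tool(moves=[[[-1.1, -0.6, 0], [0.028, 0, 0], 20], [[0, 0, 0], [0.028, 0, 0], 20], [[0, 0, 0], [0.027, 0, 0], 20], [[0, 0, 0], [0, 0, 0.03], 20], [[0, 0, 0], [0, 0, 0.04], 20], [[0, 0, 0], [0, 0, 0.04], 20], [[0, 0, 0], [0, 0, 0.03], 20], [[0, 0, 0], [0, 0, 0.008], 20], [[0, 0, 0], [0, 0, 0], 20], [[0, 0, 0], [0, 0, 0], 45], [[0, 0, 0], [0, 0, 0], 45], [[0, 0, 0], [0, 0, 0], 45]])

```text
time: 11.65
ee_pos: [0.5744, 0.073, 0.0197]
tcp_rot: [180.0, -0.2, 32.5]
wrist_force: [-0.0, -0.8, 0.2]
opening: 0.0387
grasp_force: 0.0
```

Call:
servo_tool(moves=[[[0, 0, 0], [0, 0, -0.03], 50], [[0, 0, 0], [0, 0, -0.045], 60], [[0, 0, 0], [0, 0, -0.045], 65], [[0, 0, 0], [0, 0, -0.03], 65], [[0, 0, 0], [0.003, -0.043, 0], 65], [[0, 0, 0], [0.003, -0.043, 0], 65], [[0, 0, 0], [0.003, -0.043, 0], 65], [[0, 0, 0], [0.003, -0.043, 0], 65], [[0, 0, 0], [0.003, -0.043, 0], 65], [[0, 0, 0], [0.003, -0.043, 0], 65], [[0, 0, -8.5], [0, 0, 0], 65], [[0, 0, -8.5], [0, 0, 0], 65]])

```text
time: 12.85
ee_pos: [0.4526, 0.2966, 0.1691]
tcp_rot: [-179.8, -0.2, 50.5]
wrist_force: [-0.1, 0.1, -0.5]
opening: 0.0554
grasp_force: 0.0
```

Call:
servo_tool(moves=[[[0, 0, -8.5], [0, 0, 0], 65], [[0, 0, -8.5], [0, 0, 0], 65], [[0, 0, -8.5], [0, 0, 0], 65], [[0, 0, -8.5], [0, 0, 0], 65], [[0, 0, -8.5], [0, 0, 0], 65], [[0, 0, -8.5], [0, 0, 0], 65], [[0, 0, -8.5], [0, 0, 0], 65], [[0, 0, -8.5], [0, 0, 0], 65], [[0, 0, -8.5], [0, 0, 0], 65], [[0, 0, -8.5], [0, 0, 0], 65], [[0, 0, -8.5], [0, 0, 0], 65], [[0, 0, -8.5], [0, 0, 0], 65]])

```text
time: 14.05
ee_pos: [0.4534, 0.2954, 0.1692]
tcp_rot: [179.8, -0.2, 152.3]
wrist_force: [0.1, -0.6, 0.3]
opening: 0.0553
grasp_force: 0.0
```

Call:
servo_tool(moves=[[[0, 0, -8.5], [0, 0, 0], 65], [[0, 0, -8.5], [0, 0, 0], 65], [[0, 0, -8.5], [0, 0, 0], 65], [[0, 0, 0], [0, 0, 0], 65], [[0, 0, 0], [0, 0, 0], 65]])

```text
time: 14.55
ee_pos: [0.4533, 0.2954, 0.1688]
tcp_rot: [179.7, -0.1, 177.2]
wrist_force: [-0.4, -1.0, -0.4]
opening: 0.0553
grasp_force: 0.0
```

```bash
python3 - <<'E'
from h import *
st(); im,d=save("wrist","w5.png"); find("wrist",["heat_sink"])
for r in cut_out("heat_sink","wrist")[:2]:
    P=cloud("wrist",d,r["mask"]); P=P[P[:,2]>.012]
    print(r["score"],len(P),cv2.minAreaRect((P[:,:2]*1000).astype(np.float32)))
E
```

```text
{'time': 14.55, 'q': [32.9212, 2.9852, 3.4623, 90.3911, 0.2938, 35.6975], 'ee_pos': [0.4533, 0.2954, 0.1688], 'tcp_rot': [179.7112, -0.1017, 177.2242], 'opening': 0.0553, 'grasp_force': 0.0, 'wrist_force': [-0.4433, -0.9767, -0.4337]}
wrist heat_sink [([0.4515, 0.3002, -0.0032], 0.61)]
```

Call:
servo_tool(moves=[[[0.2, 0, -1], [0.0035, 0.0045, 0.03], 65], [[0, 0, 0], [0, 0, 0.045], 65], [[0, 0, 0], [0, 0, 0.045], 65], [[0, 0, 0], [0, 0, 0.035], 65], [[0, 0, 0], [0, 0, 0.025], 65], [[0, 0, 0], [0, 0, 0.009], 65], [[0, 0, 0], [0, 0, 0], 65], [[0, 0, 0], [0, 0, 0], 65], [[0, 0, 0], [0, 0, 0], 25], [[0, 0, 0], [0, 0, 0], 25], [[0, 0, 0], [0, 0, 0], 25], [[0, 0, 0], [0, 0, 0], 25]])

```text
time: 15.9
ee_pos: [0.4506, 0.3009, -0.0188]
tcp_rot: [179.8, 0.0, 178.5]
wrist_force: [0.2, -0.5, 7.2]
opening: 0.0336
grasp_force: 34.7
```

Call:
servo_tool(moves=[[[0, 0, 0], [0, 0, -0.03], 25], [[0, 0, 0], [0, 0, -0.045], 25], [[0, 0, 0], [0, 0, -0.045], 25], [[0, 0, 0], [-0.013, -0.028, -0.045], 25], [[0, 0, 0], [-0.019, -0.05, 0], 25], [[0, 0, 0], [-0.019, -0.05, 0], 25], [[0, 0, 0], [-0.019, -0.05, 0], 25], [[0, 0, 0], [-0.019, -0.05, 0], 25], [[0, 0, 0], [0, 0, 0], 25], [[0, 0, 0], [0, 0, 0], 25]])

```text
time: 16.9
ee_pos: [0.5274, 0.0842, 0.1406]
tcp_rot: [179.9, -0.1, 178.3]
wrist_force: [-0.4, -0.2, 0.1]
opening: 0.0339
grasp_force: 33.9
```

Call:
servo_tool(moves=[[[0, 0, 0], [-0.0065, -0.013, 0], 25], [[0, 0, 0], [0, 0, 0.03], 25], [[0, 0, 0], [0, 0, 0.04], 25], [[0, 0, 0], [0, 0, 0.035], 25], [[0, 0, 0], [0, 0, 0.018], 25], [[0, 0, 0], [0, 0, 0.006], 25], [[0, 0, 0], [0, 0, 0], 25], [[0, 0, 0], [0, 0, 0], 35], [[0, 0, 0], [0, 0, 0], 50], [[0, 0, 0], [0, 0, 0], 50], [[0, 0, 0], [0, 0, 0], 50]])

```text
time: 18.0
ee_pos: [0.5334, 0.0724, 0.0117]
tcp_rot: [179.9, -0.1, 178.5]
wrist_force: [0.8, -0.5, -0.2]
opening: 0.0427
grasp_force: 0.0
```

Call:
servo_tool(moves=[[[0, 0, 0], [0, 0, -0.03], 50], [[0, 0, 0], [0, 0, -0.045], 50], [[0, 0, 0], [0.01, 0, -0.045], 60], [[0, 0, 0], [0.035, 0, -0.04], 60], [[0, 0, 0], [0.035, 0, 0], 60], [[0, 0, 0], [0, 0, 0], 60], [[0, 0, 0], [0, 0, 0], 60]])

```text
time: 18.7
ee_pos: [0.4554, 0.0742, 0.1695]
tcp_rot: [179.9, -0.0, 178.5]
wrist_force: [0.1, -0.7, -0.7]
opening: 0.0513
grasp_force: 0.0
```

```bash
sed -i 's/"wp.png"/"wp2.png"/' pot.py; python3 pot.py; python3 - <<'E'
from h import *
find("wrist",["heat_sink","small_tin"])
E
```

```text
{'time': 18.7, 'q': [9.2029, -7.7448, -6.8225, 90.9381, 0.0833, 10.7102], 'ee_pos': [0.4554, 0.0742, 0.1695], 'tcp_rot': [179.9211, -0.031, 178.4926], 'opening': 0.0513, 'grasp_force': 0.0, 'wrist_force': [0.0883, -0.6652, -0.6829]}
wrist pot_rim [([0.5544, 0.0715, 0.0742], 0.62)]
wrist pot_lug [([0.5249, -0.0153, 0.066], 0.78)]
wrist stand [([0.5543, 0.0719, -0.0016], 0.77)]
1008 (array([0.5561, 0.0706, 0.0596]), np.float64(0.001)) 0.0745537771585495
lug 335 [ 0.51919449 -0.02001684  0.07072206] angle from -x 67.84041092273115
wrist heat_sink [([0.531, 0.0715, 0.0179], 0.66)]
wrist small_tin [([0.5764, 0.0745, 0.0233], 0.85), ([0.5552, 0.0717, 0.0738], 0.35)]
```

View pics/wp2.png

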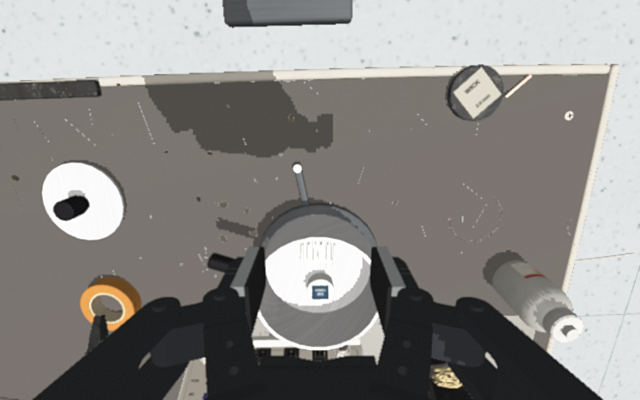

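Both parts lie in the pot, heat sink at (318,248) and tin at (319,290). On to the large cover.

Call:
servo_tool(moves=[[[0, 0, 0], [-0.009, -0.043, 0], 60], [[0, 0, 0], [-0.009, -0.043, 0], 60], [[0, 0, 0], [-0.009, -0.043, 0], 60], [[0, 0, 0], [-0.009, -0.043, 0], 60], [[0, 0, 0], [-0.009, -0.043, 0], 60], [[0, 0, 0], [-0.009, -0.043, 0], 60], [[0, 0, 0], [-0.009, -0.043, 0], 60], [[0, 0, 0], [-0.009, -0.043, 0], 60], [[0, 0, 0], [-0.009, -0.043, 0], 60], [[0, 0, 0], [-0.009, -0.043, 0], 60], [[0, 0, 0], [-0.009, -0.043, 0], 60], [[0, 0, 0], [0, 0, 0], 60]])

```text
time: 20.2
ee_pos: [0.5414, -0.4059, 0.1641]
tcp_rot: [179.9, -0.3, 178.3]
wrist_force: [-0.1, 0.3, -0.7]
opening: 0.0511
grasp_force: 0.0
```

Call:
servo_tool(moves=[[[0, 0, 0], [0, 0, 0], 60], [[0, 0, 0], [0, 0, 0], 60]])

```text
time: 20.4
ee_pos: [0.5418, -0.4006, 0.1679]
tcp_rot: [179.9, -0.2, 178.5]
wrist_force: [0.2, -0.6, 0.0]
opening: 0.051
grasp_force: 0.0
```

```bash
cat > cov.py <<'E'
from h import *
st(); im,d=save("wrist","w6.png"); find("wrist",["large_cover"])
P=cloud("wrist",d,np.ones(d.shape,bool)); r=np.hypot(P[:,0]-.496,P[:,1]+.4)
K=P[(r<.03)&(P[:,2]>.034)&(P[:,2]<.043)]; D=P[(r<.075)&(abs(P[:,2]-.011)<.004)]
print(len(K),"knob top",(K.min(0)+K.max(0))/2,np.ptp(K,axis=0))
h=cv2.convexHull((D[:,:2]*1000).astype(np.float32))[:,0]/1000; print("disc",len(D),circ(h))
E
python3 cov.py
```

```text
{'time': 20.4, 'q': [-36.4684, 22.3978, 26.2259, 94.0132, -0.0171, -34.9673], 'ee_pos': [0.5418, -0.4006, 0.1679], 'tcp_rot': [179.9079, -0.1615, 178.4991], 'opening': 0.051, 'grasp_force': 0.0, 'wrist_force': [0.2152, -0.6416, 0.0125]}
wrist large_cover [([0.4909, -0.4026, 0.0019], 0.71)]
446 knob top [ 0.49839004 -0.40018196  0.03856864] [0.02166794 0.02111928 0.00816366]
disc 12230 (array([ 0.4982, -0.4003,  0.0628]), np.float64(0.0001))
```

Call:
servo_tool(moves=[[[0, -0.2, 0], [0.0435, -0.001, 0.01], 60], [[0, 0, 0], [0, 0, 0.04], 60], [[0, 0, 0], [0, 0, 0.045], 60], [[0, 0, 0], [0, 0, 0.04], 60], [[0, 0, 0], [0, 0, 0.025], 60], [[0, 0, 0], [0, 0, 0.01], 60], [[0, 0, 0], [0, 0, 0], 60], [[0, 0, 0], [0, 0, 0], 60], [[0, 0, 0], [0, 0, 0], 15], [[0, 0, 0], [0, 0, 0], 10], [[0, 0, 0], [0, 0, 0], 10], [[0, 0, 0], [0, 0, 0], 10]], force=50)

```text
time: 21.7
ee_pos: [0.4992, -0.4015, -0.0]
tcp_rot: [-180.0, 0.2, 178.5]
wrist_force: [-0.7, 0.7, 5.8]
opening: 0.0199
grasp_force: 48.9
```

Call:
servo_tool(moves=[[[0, 0, 0], [0, 0, -0.015], 10], [[0, 0, 0], [0, 0, -0.03], 10], [[0, 0, 0], [0, 0, -0.04], 10], [[0, 0, 0], [0, 0.01, -0.045], 10], [[0, 0, 0], [0, 0.035, -0.01], 10], [[0, 0, 0], [0, 0.04, 0], 10], [[0, 0, 0], [0, 0.04, 0], 10], [[0, 0, 0], [0, 0.04, 0], 10], [[0, 0, 0], [0, 0.04, 0], 10], [[0, 0, 0], [0, 0.04, 0], 10], [[0, 0, 0], [0, 0.04, 0], 10], [[0, 0, 0], [0, 0.03, 0], 10]])

```text
time: 22.9
ee_pos: [0.5065, -0.0842, 0.1399]
tcp_rot: [179.9, 0.1, 178.5]
wrist_force: [0.8, 0.3, -1.7]
opening: 0.0198
grasp_force: 49.3
```

Call:
servo_tool(moves=[[[0, 0, 0], [0, 0.03, 0], 10], [[0, 0, 0], [-0.01, 0.03, 0], 10], [[0, 0, 0], [-0.015, 0.03, 0], 10], [[0, 0, 0], [-0.01, 0.03, 0], 10], [[0, 0, 0], [-0.01, 0.02, 0], 10], [[0, 0, 0], [0, 0, 0], 10], [[0, 0, 0], [0, 0, 0], 10], [[0, 0, 0], [0, 0, 0], 10]])

```text
time: 23.7
ee_pos: [0.5551, 0.0518, 0.1393]
tcp_rot: [179.9, 0.1, 178.4]
wrist_force: [-0.2, 0.4, -1.3]
opening: 0.0203
grasp_force: 49.3
```

```bash
cat > inh.py <<'E'
from h import *
import sys
st(); t=np.array(get_obs()["ee_pos"]); im,d=save("wrist",sys.argv[1])
P=cloud("wrist",d,np.ones(d.shape,bool)); r=np.hypot(P[:,0]-t[0],P[:,1]-t[1])
D=P[(r<.075)&(abs(P[:,2]-t[2]-.011)<.007)]
h=cv2.convexHull((D[:,:2]*1000).astype(np.float32))[:,0]/1000; c=circ(h); print("disc",len(D),c,"cover-TCP",c[0][:2]-t[:2])
A=np.c_[D[:,:2]-t[:2],np.ones(len(D))]; s=np.linalg.lstsq(A,D[:,2],rcond=None)[0]; print("slope",s[:2],"z at TCP",s[2]-t[2])
E
python3 inh.py w7.png
```

```text
{'time': 23.7, 'q': [5.3115, 5.0461, 2.3888, 87.2564, 0.0415, 6.8681], 'ee_pos': [0.5551, 0.0518, 0.1393], 'tcp_rot': [179.9485, 0.0807, 178.4434], 'opening': 0.0203, 'grasp_force': 49.3033, 'wrist_force': [-0.1976, 0.3761, -1.342]}
disc 30147 (array([0.5537, 0.0507, 0.0626]), np.float64(0.0001)) cover-TCP [-0.00143203 -0.00113342]
slope [-0.00271996  0.00129859] z at TCP 0.011187285053863821
```

Call:
servo_tool(moves=[[[0, 0, 0], [-0.002, 0.02, 0], 10], [[0, 0, 0], [0, 0, 0.02], 10], [[0, 0, 0], [0, 0, 0.02], 10], [[0, 0, 0], [0, 0, 0.013], 10], [[0, 0, 0], [0, 0, 0.005], 10], [[0, 0, 0], [0, 0, 0], 10], [[0, 0, 0], [0, 0, 0], 10], [[0, 0, 0], [0, 0, 0], 10]])

```text
time: 24.55
ee_pos: [0.5585, 0.0725, 0.0817]
tcp_rot: [179.9, 0.1, 178.5]
wrist_force: [-0.1, -0.4, -0.5]
opening: 0.0197
grasp_force: 49.3
```

```bash
python3 inh.py w8.png; python3 - <<'E'
from h import *
k=calibration("side"); im,d=save("side","s8.png")
u=cv2.projectPoints(np.array([[.5555,.071,.08]]),cv2.Rodrigues(np.array(k["R"]))[0],np.array(k["t"]),np.array(k["camera_matrix"]),np.array(k["dist"]))[0][0,0]; print(u)
a=cv2.resize(im[int(u[1])-35:int(u[1])+35,int(u[0])-50:int(u[0])+50],(700,490),interpolation=cv2.INTER_CUBIC)
cv2.imwrite("pics/s8c.png",a[:,:,::-1])
E
```

```text
{'time': 24.55, 'q': [7.3693, 5.987, -2.9424, 80.9159, 0.0525, 8.9034], 'ee_pos': [0.5585, 0.0725, 0.0817], 'tcp_rot': [179.9241, 0.1448, 178.4659], 'opening': 0.0197, 'grasp_force': 49.3468, 'wrist_force': [-0.0614, -0.396, -0.5262]}
disc 30162 (array([0.5571, 0.0715, 0.0627]), np.float64(0.0001)) cover-TCP [-0.00136396 -0.00101177]
slope [-0.00158472  0.00155822] z at TCP 0.011175574277237393
[330.93960935 172.60250613]
```

View pics/s8c.png

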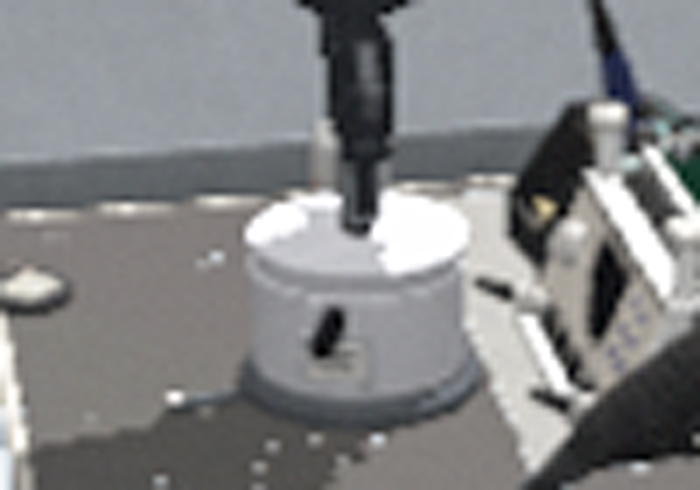

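The crop shows the cover level just above the rim. A 1 mm correction first, then I'll lower it slowly.

Call:
servo_tool(moves=[[[0, 0, 0], [0.001, -0.0005, 0], 10], [[0, 0, 0], [0, 0, 0.003], 10], [[0, 0, 0], [0, 0, 0.003], 10], [[0, 0, 0], [0, 0, 0.002], 10], [[0, 0, 0], [0, 0, 0.001], 10], [[0, 0, 0], [0, 0, 0], 10], [[0, 0, 0], [0, 0, 0], 10]])

```text
time: 25.35
ee_pos: [0.557, 0.0721, 0.0717]
tcp_rot: [179.9, 0.1, 178.5]
wrist_force: [0.1, 0.1, -1.4]
opening: 0.0197
grasp_force: 49.4
```

Call:
servo_tool(moves=[[[0, 0, 0], [0, 0, 0.001], 10], [[0, 0, 0], [0, 0, 0.001], 10], [[0, 0, 0], [0, 0, 0], 10], [[0, 0, 0], [0, 0, 0], 10]])

```text
time: 25.75
ee_pos: [0.557, 0.0721, 0.0699]
tcp_rot: [179.9, 0.1, 178.5]
wrist_force: [-1.0, 0.5, 2.1]
opening: 0.0196
grasp_force: 49.6
```

Call:
servo_tool(moves=[[[0, 0, 0], [0, 0, 0], 28], [[0, 0, 0], [0, 0, 0], 45], [[0, 0, 0], [0, 0, 0], 60], [[0, 0, 0], [0, 0, 0], 60], [[0, 0, 0], [0, 0, -0.015], 60], [[0, 0, 0], [0, 0, -0.025], 60], [[0, 0, 0], [0, 0, -0.03], 60], [[0, 0, 0], [0.03, 0, -0.02], 60], [[0, 0, 0], [0.04, 0, 0], 60], [[0, 0, 0], [0, 0, 0], 60], [[0, 0, 0], [0, 0, 0], 60], [[0, 0, 0], [0, 0, 0], 60]])

```text
time: 26.95
ee_pos: [0.4876, 0.0739, 0.1603]
tcp_rot: [179.9, 0.1, 178.5]
wrist_force: [0.7, -0.2, 0.4]
opening: 0.0517
grasp_force: 0.0
```

```bash
cat > seat.py <<'E'
from h import *
import sys
st(); im,d=save("wrist",sys.argv[1]); find("wrist",["pot_lug","large_cover"])
P=cloud("wrist",d,np.ones(d.shape,bool)); r=np.hypot(P[:,0]-.556,P[:,1]-.071)
D=P[(r<.068)&(abs(P[:,2]-.081)<.006)]; h=cv2.convexHull((D[:,:2]*1000).astype(np.float32))[:,0]/1000
A=np.c_[D[:,:2]-[.556,.071],np.ones(len(D))]; s=np.linalg.lstsq(A,D[:,2],rcond=None)[0]
print("disc",len(D),circ(h),"plane",s)
L=P[(P[:,2]>.055)&(P[:,2]<.078)&(r>.075)&(r<.12)]; print(len(L))
if len(L)>10: m=np.median(L,0); print("lug",m,L.min(0),L.max(0),"ang",np.degrees(np.arctan2(-(m[1]-.071),-(m[0]-.556))))
E
python3 seat.py w9.png
```

```text
{'time': 26.95, 'q': [8.59, -3.6793, -4.1077, 89.4352, 0.0475, 10.1103], 'ee_pos': [0.4876, 0.0739, 0.1603], 'tcp_rot': [179.9293, 0.1259, 178.4796], 'opening': 0.0517, 'grasp_force': 0.0, 'wrist_force': [0.706, -0.2108, 0.4294]}
wrist pot_lug [([0.524, -0.0178, 0.0692], 0.9)]
wrist large_cover [([0.5465, 0.0706, 0.0705], 0.73)]
disc 11834 (array([0.5553, 0.0709, 0.0627]), np.float64(0.0001)) plane [-2.89753224e-03  6.82938230e-05  8.02954992e-02]
631
lug [ 0.52188987 -0.01384157  0.07161339] [ 0.5133939  -0.03009281  0.06001331] [0.53427197 0.00300251 0.0737764 ] ang 68.09765114383801
```

```bash
python3 - <<'E'
from h import *
im,d=camera("wrist"); full=np.full((400,640,3),np.nan); full[d>0]=cloud("wrist",d,np.ones(d.shape,bool))
r=np.hypot(full[...,0]-.556,full[...,1]-.071)
m=(im.min(2)>190)&(r>.09)&(r<.13)&(full[...,2]<.03)
n,l,s,c=cv2.connectedComponentsWithStats(m.astype(np.uint8))
for i in range(1,n):
    if s[i,4]>8: p=np.median(full[l==i],0); print(s[i,4],c[i],p,np.hypot(*(p[:2]-[.556,.071])),np.degrees(np.arctan2(-(p[1]-.071),-(p[0]-.556))))
# rib
m2=(r>.078)&(r<.113)&(full[...,2]>.004)&(full[...,2]<.03)&(full[...,0]<.5); Q=full[m2]
print(len(Q), np.median(Q,0) if len(Q) else 0, np.degrees(np.arctan2(-(np.median(Q,0)[1]-.071),-(np.median(Q,0)[0]-.556))) if len(Q) else 0)
E
```

```text
40 [357.425 325.35 ] [0.66281196 0.11490006 0.0162873 ] 0.11548164338644747 -157.65717859148148
179 [269.47486034 326.82122905] [0.6611206  0.01179    0.01616931] 0.12064893706493879 150.6092728870865
273 [0.46169729 0.05480349 0.0062811 ] 9.74548107124082
```

The cover is seated: level, centred within 1 mm. The pointer rib lies about 10° from world -x and the lug about 69°. I'll shut the fingers and go down behind the lug.

Call:
servo_tool(moves=[[[0, 0, 0], [-0.023, -0.035, 0], 0], [[0, 0, 0], [-0.023, -0.035, 0], 0], [[0, 0, 0], [-0.023, -0.035, 0], 0], [[0, 0, 0], [0, 0, 0], 0], [[0, 0, 0], [0, 0, 0], 0], [[0, 0, 0], [0, 0, 0.03], 0], [[0, 0, 0], [0, 0, 0.035], 0], [[0, 0, 0], [0, 0, 0.035], 0], [[0, 0, 0], [0, 0, 0.02], 0], [[0, 0, 0], [0, 0, 0.01], 0], [[0, 0, 0], [0, 0, 0], 0]])

```text
time: 28.25
ee_pos: [0.5523, -0.032, 0.0287]
tcp_rot: [179.9, -0.1, 178.5]
wrist_force: [0.2, -0.1, 0.5]
opening: -0.0003
grasp_force: 0.0
```

```bash
python3 - <<'E'
from h import *
o=get_obs(); st(); p=np.array(o["ee_pos"])[:2]; c=np.array([.5557,.071]); y=np.radians(o["tcp_rot"][2])
im,d=camera("wrist"); find("wrist",["pot_lug","stand"])
full=cloud("wrist",d,np.ones(d.shape,bool)); r=np.hypot(*(full[:,:2]-c).T)
Q=full[(r>.085)&(r<.118)&(full[:,2]>.003)&(full[:,2]<.03)&(full[:,0]<.5)]; a=np.degrees(np.arctan2(-(Q[:,1]-c[1]),-(Q[:,0]-c[0])));print("rib",len(Q),np.percentile(a,[5,50,95]))
for f in range(88,20,-5):
    q=c+.1*np.array([-np.cos(np.radians(f)),-np.sin(np.radians(f))]); w_=q-p; print(f,(np.array([[np.cos(y),np.sin(y)],[np.sin(y),-np.cos(y)]])@w_).round(4)); p=q
E
```

```text
{'time': 28.25, 'q': [-3.3564, 5.8658, -8.9781, 75.2091, 0.0697, -1.8903], 'ee_pos': [0.5523, -0.032, 0.0287], 'tcp_rot': [179.9286, -0.0507, 178.534], 'opening': -0.0003, 'grasp_force': 0.0, 'wrist_force': [0.1863, -0.1058, 0.4645]}
wrist pot_lug [([0.5247, -0.0194, 0.072], 0.84)]
wrist stand []
rib 3468 [-45.94330606  10.41723559  51.12724581]
88 [0.0002 0.0031]
83 [0.0087 0.0005]
78 [0.0086 0.0012]
73 [0.0085 0.002 ]
68 [0.0083 0.0027]
63 [0.008  0.0034]
58 [0.0077 0.0041]
53 [0.0073 0.0048]
48 [0.0069 0.0054]
43 [0.0064 0.006 ]
38 [0.0058 0.0065]
33 [0.0052 0.007 ]
28 [0.0046 0.0074]
23 [0.004  0.0078]
```

Call:
servo_tool(moves=[[[0, 0, 0], [0.009, 0.001, 0], 0], [[0, 0, 0], [0.0085, 0.001, 0], 0], [[0, 0, 0], [0.0085, 0.002, 0], 0], [[0, 0, 0], [0.0083, 0.0027, 0], 0], [[0, 0, 0], [0.008, 0.0035, 0], 0], [[0, 0, 0], [0.0077, 0.004, 0], 0], [[0, 0, 0], [0.0073, 0.005, 0], 0], [[0, 0, 0], [0.007, 0.0055, 0], 0], [[0, 0, 0], [0.0064, 0.006, 0], 0], [[0, 0, 0], [0, 0, 0], 0]])

```text
time: 29.4
ee_pos: [0.4824, 0.0006, 0.0295]
tcp_rot: [179.9, 0.0, 178.5]
wrist_force: [0.1, 0.1, -1.0]
opening: 0.0002
grasp_force: 0.0
```

```bash
cat > lug.py <<'E'
from h import *
st(); c=np.array([.5557,.071])
for n in("wrist","side"):
    im,d=camera(n); 
    for r in mark_of("pot_lug",n)[:1]:
        p=w(n,r["xyz"]); print(n,r["score"],p,"ang",np.degrees(np.arctan2(-(p[1]-c[1]),-(p[0]-c[0]))))
t=np.array(get_obs()["ee_pos"])[:2]; print("tcp phi",np.degrees(np.arctan2(-(t[1]-c[1]),-(t[0]-c[0]))),np.hypot(*(t-c)))
E
python3 lug.py
```

```text
{'time': 29.4, 'q': [0.0243, -3.8775, -18.7715, 75.0856, 0.0721, 1.4915], 'ee_pos': [0.4824, 0.0006, 0.0295], 'tcp_rot': [179.9273, 0.0185, 178.5328], 'opening': 0.0002, 'grasp_force': 0.0, 'wrist_force': [0.126, 0.1074, -0.9616]}
wrist 0.57 [0.47772364 0.02237766 0.06715542] ang 31.945696271194233
side 0.92 [0.47600239 0.0195479  0.06706361] ang 32.84594444186432
tcp phi 44.55610305890853 0.10153126037764726
```

Pushing works: the lug is at 32°, and I need about 22° more.

Call:
servo_tool(moves=[[[0, 0, 0], [0.006, 0.006, 0], 0], [[0, 0, 0], [0.0057, 0.0066, 0], 0], [[0, 0, 0], [0.005, 0.007, 0], 0], [[0, 0, 0], [0.0035, 0.0058, 0], 0], [[0, 0, 0], [0.0024, 0.005, 0], 0], [[0, 0, 0], [0, 0, 0], 0], [[0, 0, 0], [0, 0, 0], 0]])

```text
time: 30.3
ee_pos: [0.4614, 0.031, 0.0295]
tcp_rot: [179.9, 0.1, 178.5]
wrist_force: [-0.1, -0.0, -0.7]
opening: 0.0
grasp_force: 0.0
```

```bash
python3 lug.py
```

```text
{'time': 30.3, 'q': [3.8005, -6.6966, -21.3698, 75.2702, 0.0637, 5.2916], 'ee_pos': [0.4614, 0.031, 0.0295], 'tcp_rot': [179.9313, 0.0506, 178.5089], 'opening': 0.0, 'grasp_force': 0.0, 'wrist_force': [-0.1467, -0.0316, -0.7483]}
wrist 0.77 [0.46017666 0.05308135 0.06632823] ang 10.624302997792848
side 0.7 [0.46147874 0.05117699 0.06976066] ang 11.881061820200363
tcp phi 23.218563458610273 0.1023886779934228
```

Lug at about 11°, as aimed. I'll back away, lift and check with a picture.

Call:
servo_tool(moves=[[[0, 0, 0], [0.003, -0.01, 0], 0], [[0, 0, 0], [0.003, -0.02, 0], 0], [[0, 0, 0], [0, 0, -0.03], 0], [[0, 0, 0], [0, 0, -0.04], 0], [[0, 0, 0], [0, 0, -0.045], 0], [[0, 0, 0], [0, 0.03, -0.02], 0], [[0, 0, 0], [0, 0.03, 0], 0], [[0, 0, 0], [0, 0, 0], 0], [[0, 0, 0], [0, 0, 0], 0], [[0, 0, 0], [0, 0, 0], 0]])

```text
time: 31.5
ee_pos: [0.4559, 0.0599, 0.1642]
tcp_rot: [180.0, 0.0, 178.5]
wrist_force: [0.5, -0.2, -0.0]
opening: -0.0002
grasp_force: 0.0
```

```bash
python3 seat.py w10.png; python3 lug.py
```

```text
{'time': 31.5, 'q': [7.4618, -8.0603, -7.6893, 90.3446, 0.0369, 9.0097], 'ee_pos': [0.4559, 0.0599, 0.1642], 'tcp_rot': [179.9594, 0.0204, 178.4521], 'opening': -0.0002, 'grasp_force': 0.0, 'wrist_force': [0.5367, -0.2292, -0.0124]}
wrist pot_lug [([0.462, 0.0527, 0.067], 0.57)]
wrist large_cover []
disc 3283 (array([0.5555, 0.0715, 0.0627]), np.float64(0.0002)) plane [0.00610124 0.00374084 0.08128423]
561
lug [0.46521418 0.05338723 0.07310547] [0.45005133 0.04494525 0.06240393] [0.4829629  0.06213452 0.07525232] ang 10.979196837158234
{'time': 31.65, 'q': [7.4593, -8.0581, -7.6712, 90.3401, 0.0467, 9.0436], 'ee_pos': [0.4561, 0.06, 0.1644], 'tcp_rot': [179.9466, 0.0388, 178.4158], 'opening': 0.0, 'grasp_force': 0.0, 'wrist_force': [-0.1249, -0.6474, 0.6008]}
wrist 0.94 [0.46340785 0.05602515 0.06989582] ang 9.216202931837145
side 0.65 [0.45936856 0.05385493 0.07082169] ang 10.09182804865492
tcp phi 6.051905429705259 0.10008237156047098
```

View pics/w10.png

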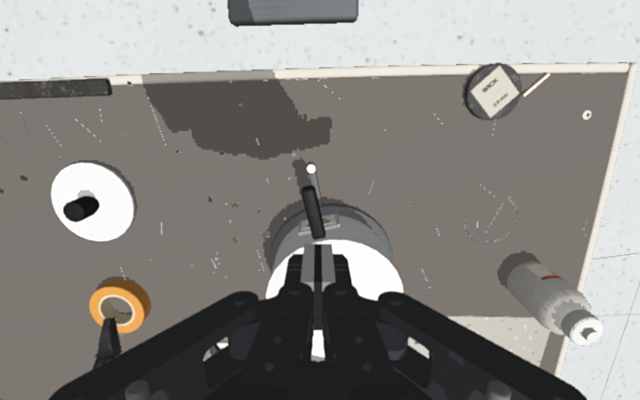

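The picture shows the lug from (307,190) to (320,235), pointing at the dot at (311,169). I'll check the dot's bearing numerically.

```bash
python3 - <<'E'
from h import *
im,d=camera("wrist"); c=np.array([.5557,.071])
m=np.zeros(d.shape,bool); m[160:178,302:320]=1; m&=im.min(2)>170
P=cloud("wrist",d,m); p=np.median(P,0); print(len(P),p,np.hypot(*(p[:2]-c)),np.degrees(np.arctan2(-(p[1]-c[1]),-(p[0]-c[0]))))
E
```

```text
67 [0.44691935 0.05210553 0.00815092] 0.11040937437336845 9.853585102331701
```

```bash
python3 -c "
from workcell import *
print(job_done())"
```

```text
the job is handed in; nothing more can be done
None
```

I handed the job in at about 32 s of the 72 s limit; no verdict came back. My last measurements show the heat sink and tin in the pot, the large cover seated and level within 1 mm of centre, and the lug about 1° from the pointer (limit 8.6°), with the gripper clear of everything.

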